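Leak-test the tallest push tap

TASK

Leak-test the tallest of the three chrome push taps: with the closed fingers, first press down the raised end (the one away from the robot) of the black rocker switch on the control box until it is fully over, then push the wide mushroom valve on the same box fully in, then press the tallest tap's push head fully down and keep it held down; the program finishes while still holding it. Only touch and press: leave every tap standing in its socket, do not press the other two taps or the slim plunger, and do not disturb the loose things around.

Things in the scene. Friction and masses are not known exactly. Their poses are not given: they have to be found in the camera images.
- control_box: grey control box fixed to the bench, 170 x 240 mm, top plate 58 mm above the bench; origin at bench height under its middle, x across its depth (away from the robot at yaw 0), y along its width to the left. It carries, left to right, the rocker, the wide valve and the slim plunger; a dial gauge 66 mm wide rises to about 92 mm above the bench at its back right
- rocker (a joint): black rocker switch, a 64 x 34 mm paddle along the box's x, turning about the box's y axis through its middle, 69 mm above the bench. Value in rad: 0 off (far end raised 0.22 rad above level), 0.44 on (far end down, near end raised). Starts at 0 to 0.05. Needs about 5 N at its raised end and stays where it is left
- rocker_end (a point): point on the paddle's upper face near its far end, 24 mm from the pivot, on its centre line; as it starts it is about 82 mm above the bench; it goes down about 11 mm as the switch goes on. Its own axes turn with the paddle
- valve (a joint): the wide push valve: black mushroom button with a flat round head 42 mm across, 10 mm thick. Value in m: 0 out, 0.012 fully in (downward). Starts at 0 to 0.002. Needs about 5 N and stays where it is pushed
- valve_top (a point): centre of the wide valve head's top face (90 mm above the bench when out)
- plunger_top (a point): centre of the top of the slim plunger, a black button 16 mm across beside the wide valve, 70 mm to its right, 90 mm above the bench; not part of the job, moves under about 5 N
- test_block: aluminium test block fixed to the bench, 100 x 320 x 35 mm, with three sockets in a row along its y axis at -100, 0 and +100 mm; origin at bench height under its middle
- tall_head (a joint): push head of the tallest tap: flat steel disc 38 mm across on top of the tap. Value in m: 0 up, 0.010 fully down. Spring return: about 4 N to start moving, 8 N fully down; it rises again when let go
- tall_head_top (a point): centre of the tallest tap's push head's top face, 163 mm above the bench when up
- tall_tap: the tallest of three chrome push taps: round body 42 mm wide, 128 mm from its flange to the top of its push head, with a spout reaching 90 mm to its -x side just below the top. Stands loose with a 24 mm shank in a socket of the test block; any of the three may be in any socket. Origin at the flange's underside, 35 mm above the bench, z up
- mid_tap: the middle-sized of three chrome push taps: round body 42 mm wide, 101 mm from its flange to the top of its push head, with a spout reaching 90 mm to its -x side just below the top. Stands loose with a 24 mm shank in a socket of the test block; any of the three may be in any socket. Origin at the flange's underside, 35 mm above the bench, z up
- short_tap: the shortest of three chrome push taps: round body 42 mm wide, 78 mm from its flange to the top of its push head, with a spout reaching 90 mm to its -x side just below the top. Stands loose with a 24 mm shank in a socket of the test block; any of the three may be in any socket. Origin at the flange's underside, 35 mm above the bench, z up
- mid_head_top (a point): centre of the top of the middle-sized tap's push head, same mechanism (10 mm travel, about 4 N to start moving); not to be pressed
- short_head_top (a point): centre of the top of the shortest tap's push head, same mechanism (10 mm travel, about 4 N to start moving); not to be pressed
- fitting: brass pipe fitting, 22 mm wide, 26 mm tall, standing loose on the control box behind the controls; origin at its underside
- aerator: chrome ring 24 mm wide, 16 mm tall, standing loose on the test block between two sockets; origin at its underside
- wrench: steel wrench 160 mm long lying on the bench on the robot's side; origin under its middle
- driver: screwdriver 150 mm long lying on the bench on the robot's side; origin under its middle
- bowl: plastic bowl 120 mm wide, 60 mm tall, far side of the bench; origin under its middle
- filter0: white filter cartridge 48 mm wide, 111 mm tall, far side of the bench; origin under it
- filter1: second white filter cartridge, same size; origin under it
Not all that is in view belongs to the job. What is shaped like the tall_tap but blue or red is not meant.

How it is judged:
On the way, in this order (a step that is already met when the one before it is completed fails the run):
1. the rocker is fully over (on) (value of joint rocker above 0.36 rad), for 0.1 s.
2. the wide valve is pushed in (value of joint valve above 0.009 m), for 0.1 s.
3. the tallest tap's head is pressed down (value of joint tall_head above 0.0075 m), for 0.2 s.
At the end, for the whole second after the job is handed in: Rocker on (over 0.36 rad), valve in (over 9 of 12 mm), the tallest tap seated upright in its socket (within 5 mm and 0.1 rad), and its head held at least 7.5 of 10 mm down by the fingers (over 2 N) (value of joint rocker above 0.36 rad and value of joint valve above 0.009 m and value of joint tall_head above 0.0075 m and contact force between the fingers and tall_tap above 2 N and z of tall_tap in the frame of test_block below 0.04 m and angle between tall_tap's own z axis and vertical below 0.1 rad); the arm keeps its last pose, push and grip.
It fails at once if the valve is pushed in before the rocker is on (value of joint valve above 0.006 m and not (value of joint rocker above 0.36 rad)).
It fails at once if the tallest tap is pressed before the rocker is on and the valve is in (value of joint tall_head above 0.004 m and (not (value of joint rocker above 0.36 rad) or not (value of joint valve above 0.009 m))).
It fails at once if the slim plunger or one of the other two taps is pressed (distance of plunger_top from where it was at the start of the episode above 0.005 m or distance of any of mid_head_top, short_head_top from where it was at the start of the episode above 0.006 m).
It fails at once if a tap is lifted or pulled from its socket (8 mm) or tipped (z of any of tall_tap, mid_tap, short_tap in the frame of test_block above 0.043 m or angle between any of tall_tap, mid_tap, short_tap's own z axis and vertical above 0.15 rad).
It fails at once if a loose bystander is displaced by more than 25 mm (distance of any of fitting, aerator, wrench, driver, bowl, filter0, filter1 from where it was at the start of the episode above 0.025 m).
It also fails if it takes over 42 s, if anything falls off the work surface, if the arm or the gripper's body presses on something with over 40 N, if the wrist force passes 120 N, or if a joint passes its speed limit or range.

ROBOT

A 6-joint arm with a two-finger parallel gripper is mounted at the origin on the work surface. World frame = base frame: x ahead of the robot, y to its left, z up, the work surface at z = 0. Lengths are in m, angles in rad, forces in N, time in s.
With the tool pointing down it reaches from about 0.3 to 0.875 m from the base axis. Payload 4.2 kg.
Tool frame: the origin (TCP) lies at the very end of the fingers, on their centre line; the grasp point (between the pads) lies 19 mm behind it (ctrl.grip_point_offset is the distance from the TCP to the grasp point, in m); z points along the fingers, y is the line along which they close (so a half turn about z gives the same grasp; the last joint's range is limited). The gripper opens to 85 mm and grips with 20 to 120 N. Pads are 22 mm wide; open, the fingers measure 114 mm over their backs; the gripper's body (76 mm by 85 mm) begins 54 mm behind the grasp point. The pads swing forward as they close: fully open they stand 13 mm farther back than shut.
Start: joints at [1.181, 0.32, 1.565, -0, 1.257, -0.02], TCP at [0.208, 0.536, 0.231] pointing down, gripper open.
Joint ranges: [-3.11, 3.11], [-0.84, 2.01], [0.21, 2.61], [-1.34, 4.49], [0.05, 2.63], [-2.56, 2.56]. Speed limits (rad/s): [2.57, 2.57, 3.14, 3.14, 3.14, 3.14].

INTERFACE

Orientations are given as a rotation vector (axis times angle).
In Python, from rig import telemetry, eyes, hand_in, ctrl gives the robot as it stands. The module is installed in compiled form; this text tells all that it offers.
- The arm moves only by the shell command python3 -m inch 'ROWS' [FORCE]. ROWS is JSON, a list of rows, each an object with "dp": the shift along the tool's x, y, z in m, a list of three; "turn": the turn, a rotation vector about the tool's x, y, z in degrees, a list of three; "gripper": the opening, from 0 (shut) to 1 (fully open). A call has exactly 10 rows; each row shifts and turns the commanded pose from where the row before left it, along the tool's axes as they then stand; what a row does not reach is not made up. A row lasts 1/12 s, in which the tool goes at most 41.7 mm and 7.16 degrees, less where a joint would pass 70% of its speed; a pose out of reach is approached as far as the arm can. A call is refused whole if a number of a shift passes 0.0417 or a number of a turn 7.16, either way. A call with a gripper value outside its range is refused whole. The fingers move at their own pace and stop on an object; FORCE is the grip in N (left out, the last holds). Time passes only in rows, so rows that do not move let the fingers close, or fill a call up. It gives the time, the measured TCP pose, the force, the opening and the grip force at its end, in the units of the state.
- telemetry.get_obs(): the state, without advancing time (a new reading comes with each control period).
- eyes.camera(name): name is "scene" or "top" or "wrist"; returns the picture (480x640x3 uint8, red, green, blue); there is no depth.
- eyes.camera_info(name): a dict with "fx", "fy", "cx", "cy" (pixels), "R" (3x3) and "t" (3): a world point X has camera coordinates R X + t. Camera axes: x right, y down, z forward; pixel columns grow to the right and rows downward; lengths in m; the calibration is good to about 2 mm. A picture is of the moment at which its call begins: read the wrist's pose just before it. camera_info takes no time and is no camera call; for the wrist camera it gives the pose at the moment of the call.
- hand_in(): hands the job in; it is judged then, once.
The state is a dict: "time": time; "joints": joint angles; "qvel": joint speeds; "effort": joint torques, N m; "eef_pos": TCP position; "orientation": TCP orientation; "force": force on the tool from outside, world axes, zero at the start; "ft_torque": the same for the moment, N m; "finger_gap": finger opening in m; "grasp_force": force on a finger pad.
Only numpy, scipy, OpenCV 4.12 (cv2) and the standard library are available. Lean on these libraries where they do the work, as an engineer would, in place of code of your own. Each camera call takes 0.05 s, during which the arm holds its last target. There are 200 camera calls.

## Working session

There is one attempt and no reset: what is moved stays moved. The work goes in short steps, Python scripts to look and compute and a shell command to move; the robot and the scene stay as the last step left them, time stands still between calls to the robot, and variables do not carry over. Pictures are saved under pics/ and viewed, at most 10 in all, crops included, and the job is handed in when it is done.

```bash
mkdir -p pics; python3 - <<'E'
from rig import telemetry, eyes
import cv2
o=telemetry.get_obs();print(o['time'],o['eef_pos'],o['orientation'],o['finger_gap'],o['force'])
for n in ('scene','top'):
    cv2.imwrite(f'pics/{n}0.png',eyes.camera(n)[:,:,::-1]); i=eyes.camera_info(n); print(n,i)
E
```

```text
0.0 [0.20763839 0.53570518 0.23049962] [-5.77514933e-01 -3.08770899e+00  2.63523028e-03] 0.0856518191079907 [-0.55314698  0.1588807   0.50117719]
scene {'fx': 574.824878158401, 'fy': 574.824878158401, 'cx': 317.86500930483743, 'cy': 238.2143266487367, 'R': array([[-5.74785961e-01,  8.18303726e-01, -3.34292186e-04],
       [ 5.35004835e-01,  3.75484381e-01, -7.56823167e-01],
       [-6.19185696e-01, -4.35190179e-01, -6.53619601e-01]]), 't': array([ 0.35914127, -0.15330046,  1.7361099 ])}
top {'fx': 448.34723223933605, 'fy': 448.34723223933605, 'cx': 311.9189626661869, 'cy': 233.63897142471325, 'R': array([[ 0.0281221 , -0.99959402, -0.00457592],
       [-0.9866433 , -0.02702238, -0.16063867],
       [ 0.1604498 ,  0.00903229, -0.98700267]]), 't': array([-0.08047402,  0.52947129,  0.93828135])}
```

View pics/scene0.png

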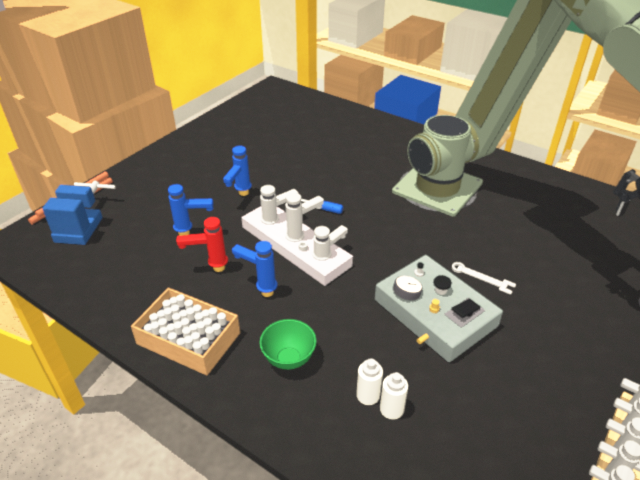

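View pics/top0.png

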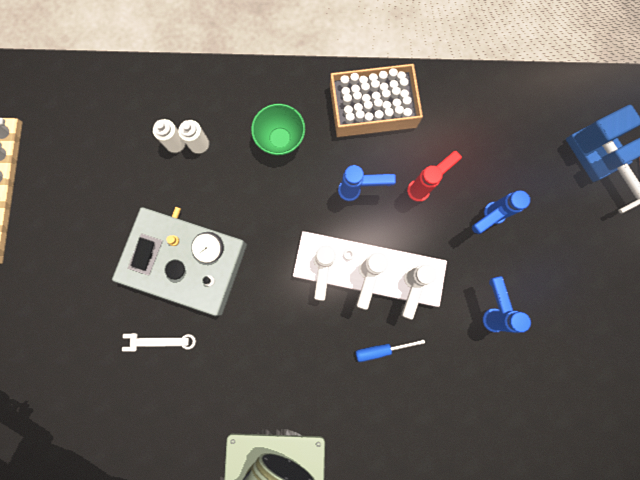

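The scene view shows the chrome candidates at scene px (268,192), (294,199) and (322,236), and at top px (324,258), (372,265) and (420,275). Blue and red look-alikes stand at top px (352,176), (430,177), (516,202) and (516,322) and are not meant. The middle tap looks tallest. The box has its rocker at top px (145,255), valve at (175,270), slim plunger at (208,281) and fitting at (172,240). I'll check these in one close crop.

```bash
python3 - <<'E'
import cv2,numpy as np
s=cv2.imread('pics/scene0.png');t=cv2.imread('pics/top0.png')
f=lambda im,x,y,w,h:cv2.resize(im[y:y+h,x:x+w],(400,300),interpolation=cv2.INTER_CUBIC)
a=np.vstack([np.hstack([f(s,240,175,120,90),f(s,380,240,120,90)]),np.hstack([f(t,290,220,160,120),f(t,110,200,160,120)])])
cv2.imwrite('pics/crop.png',a)
E
```

```text
(no output)
```

View pics/crop.png

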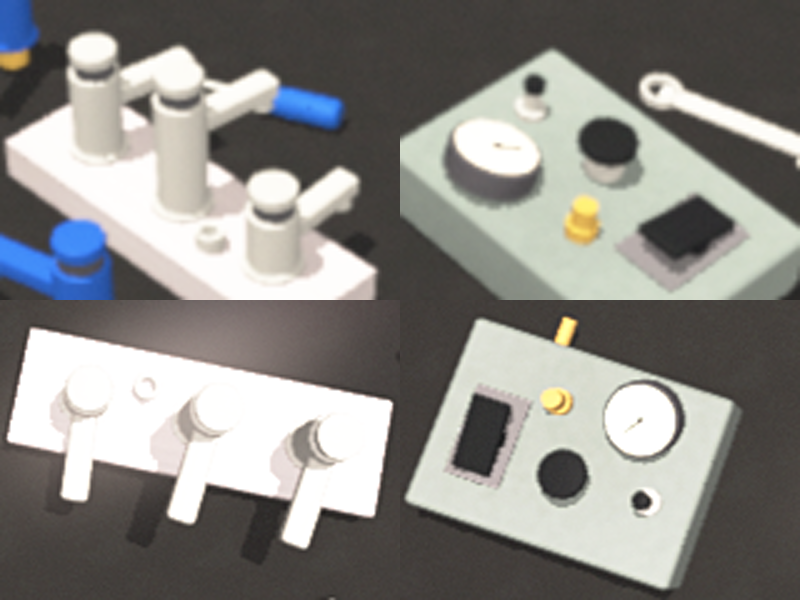

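```bash
cat > h.py <<'E'
import numpy as np,cv2
from rig import eyes
C={n:eyes.camera_info(n) for n in('scene','top')}
def P(n):
    c=C[n];return np.array([[c['fx'],0,c['cx']],[0,c['fy'],c['cy']],[0,0,1]])@np.c_[c['R'],c['t']]
def tri(a,b):
    X=cv2.triangulatePoints(P('scene'),P('top'),np.float64(a),np.float64(b));return (X[:3]/X[3]).ravel()
def back(n,p,z):
    M=P(n);A=M[:,[0,1]];return np.linalg.solve(np.c_[A,-np.array([*p,1.])],-(M[:,2]*z+M[:,3]))[:2]
E
python3 - <<'E'
from h import *
np.set_printoptions(precision=4,suppress=True)
for k,a,b,z in [('tall',(294.3,197),(375.2,263.2),.163),('mid',(267.9,189.4),(424.4,274.8),.136),('short',(321.9,231.1),(325.2,255.2),.113),('valve',(442.4,282),(175.2,269.2),.09),('plunger',(420.5,265.2),(206.4,280),.09),('rockmid',(466.1,307.8),(143.2,253.6),.073),('fitting',(435,300.5),(172.2,240.5),.084)]:
    print(k,tri(a,b),'scene',back('scene',a,z),'top',back('top',b,z))
c=[back('top',(110+(x-400)/2.5,200+(y-300)/2.5),.058) for x,y in[(478,318),(737,402),(671,588),(406,500)]]
print('box',np.array(c),np.mean(c,0),[np.linalg.norm(c[i]-c[(i+1)%4]) for i in range(4)], np.degrees(np.arctan2(*(c[0]-c[3])[::-1])),np.degrees(np.arctan2(*(c[1]-c[2])[::-1])))
E
```

```text
tall [ 0.4585 -0.1883  0.1634] scene [ 0.4581 -0.1886] top [ 0.4585 -0.1883]
mid [ 0.4414 -0.288   0.1348] scene [ 0.4426 -0.2871] top [ 0.4412 -0.2876]
short [ 0.4763 -0.0932  0.1111] scene [ 0.4778 -0.0911] top [ 0.4768 -0.0944]
valve [0.4412 0.2168 0.0844] scene [0.4455 0.2198] top [0.442  0.2129]
plunger [0.4208 0.1504 0.0853] scene [0.4245 0.1534] top [0.4217 0.1472]
rockmid [0.4728 0.291  0.0726] scene [0.4717 0.2924] top [0.4742 0.2882]
fitting [0.5012 0.2282 0.0826] scene [0.5014 0.2298] top [0.5022 0.2257]
box [[0.5771 0.3074]
 [0.5095 0.0779]
 [0.3507 0.1249]
 [0.4178 0.3545]] [0.4638 0.2162] [np.float64(0.23931864237439332), np.float64(0.16555039256517762), np.float64(0.23914786481131317), np.float64(0.16615167559397412)] -16.457160295157095 -16.516644905559925
```

Heights and box size match the description, so the tallest tap is the middle one at (0.458, -0.188). The box yaw is about -16.4°. The rocker's far end is at about (0.496, 0.284) and the valve at about (0.442, 0.216). I'll close the fingers and move above the rocker end.

```bash
python3 -m inch '[{"dp":[-0.036,-0.013,0],"turn":[0,0,0],"gripper":0},{"dp":[-0.036,-0.013,0],"turn":[0,0,0],"gripper":0},{"dp":[-0.036,-0.013,0],"turn":[0,0,0],"gripper":0},{"dp":[-0.036,-0.013,0],"turn":[0,0,0],"gripper":0},{"dp":[-0.036,-0.013,0],"turn":[0,0,0],"gripper":0},{"dp":[-0.036,-0.013,0],"turn":[0,0,0],"gripper":0},{"dp":[-0.036,-0.013,0],"turn":[0,0,0],"gripper":0},{"dp":[-0.036,-0.013,0],"turn":[0,0,0],"gripper":0},{"dp":[-0.036,-0.013,0],"turn":[0,0,0],"gripper":0},{"dp":[-0.036,-0.013,0],"turn":[0,0,0],"gripper":0}]' 40
cat > g.py <<'E'
import sys,numpy as np
from rig import telemetry
from scipy.spatial.transform import Rotation as R
o=telemetry.get_obs();t=np.array(list(map(float,sys.argv[1:4])))
print('t',round(o['time'],2),np.round(o['eef_pos'],4),'gap',round(o['finger_gap'],4),'F',np.round(o['force'],1),'dp',np.round(R.from_rotvec(o['orientation']).inv().apply(t-o['eef_pos']),4))
E
python3 g.py .496 .284 .1
```

```text
time: 0.93
eef_pos: [0.4975, 0.2832, 0.231]
orientation: [-0.578, -3.087, 0.0]
force: [0.5, 1.0, -0.7]
finger_gap: -0.0002
grasp_force: 0.0
t 0.93 [0.4975 0.2832 0.231 ] gap -0.0002 F [ 0.5  1.  -0.7] dp [0.0016 0.0003 0.131 ]
```

```bash
python3 -m inch '[{"dp":[0.001,0,0.014],"turn":[0,0,0],"gripper":0},{"dp":[0,0,0.02],"turn":[0,0,0],"gripper":0},{"dp":[0,0,0.02],"turn":[0,0,0],"gripper":0},{"dp":[0,0,0.02],"turn":[0,0,0],"gripper":0},{"dp":[0,0,0.02],"turn":[0,0,0],"gripper":0},{"dp":[0,0,0.02],"turn":[0,0,0],"gripper":0},{"dp":[0,0,0.014],"turn":[0,0,0],"gripper":0},{"dp":[0,0,0.009],"turn":[0,0,0],"gripper":0},{"dp":[0,0,0],"turn":[0,0,0],"gripper":0},{"dp":[0,0,0],"turn":[0,0,0],"gripper":0}]'
python3 - <<'E'
from rig import eyes
import cv2,numpy as np
w=eyes.camera('wrist');s=eyes.camera('scene')[230:360,370:510]
cv2.imwrite('pics/w1.png',np.hstack([cv2.resize(w,(400,300)),cv2.resize(s,(400,300))])[:,:,::-1])
E
```

```text
time: 1.77
eef_pos: [0.4956, 0.2852, 0.0942]
orientation: [-0.577, -3.088, 0.0]
force: [-0.9, -0.1, 1.0]
finger_gap: 0.0003
grasp_force: 0.0
```

View pics/w1.png

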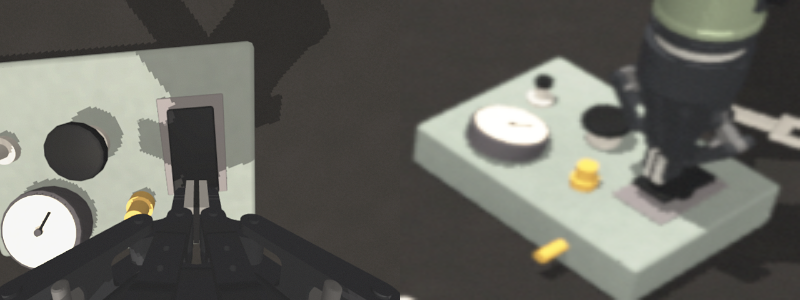

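The wrist view shows the closed fingers at about (195,190), on the paddle's centre line at its far end, clear of the valve and the fitting. Next is the press.

```bash
python3 -m inch '[{"dp":[0,0,0.006],"turn":[0,0,0],"gripper":0},{"dp":[0,0,0.004],"turn":[0,0,0],"gripper":0},{"dp":[0,0,0.003],"turn":[0,0,0],"gripper":0},{"dp":[0,0,0.003],"turn":[0,0,0],"gripper":0},{"dp":[0,0,0.002],"turn":[0,0,0],"gripper":0},{"dp":[0,0,0.002],"turn":[0,0,0],"gripper":0},{"dp":[0,0,0.001],"turn":[0,0,0],"gripper":0},{"dp":[0,0,0],"turn":[0,0,0],"gripper":0},{"dp":[0,0,0],"turn":[0,0,0],"gripper":0},{"dp":[0,0,0],"turn":[0,0,0],"gripper":0}]'
```

```text
time: 2.7
eef_pos: [0.4979, 0.285, 0.0747]
orientation: [0.575, 3.083, 0.002]
force: [3.8, -4.4, 6.7]
finger_gap: 0.0001
grasp_force: 3.4
```

```bash
python3 -m inch '[{"dp":[0,0,0.001],"turn":[0,0,0],"gripper":0},{"dp":[0,0,0.001],"turn":[0,0,0],"gripper":0},{"dp":[0,0,0.001],"turn":[0,0,0],"gripper":0},{"dp":[0,0,0.001],"turn":[0,0,0],"gripper":0},{"dp":[0,0,0],"turn":[0,0,0],"gripper":0},{"dp":[0,0,0],"turn":[0,0,0],"gripper":0},{"dp":[0,0,0],"turn":[0,0,0],"gripper":0},{"dp":[0,0,0],"turn":[0,0,0],"gripper":0},{"dp":[0,0,0],"turn":[0,0,0],"gripper":0},{"dp":[0,0,0],"turn":[0,0,0],"gripper":0}]'
```

```text
time: 3.53
eef_pos: [0.4985, 0.2849, 0.0728]
orientation: [0.575, 3.082, 0.003]
force: [1.5, -6.1, 18.4]
finger_gap: -0.0001
grasp_force: 9.3
```

The force rose to 18 N with no more travel, so the rocker is at its stop. I'll lift, move over the valve and check with a picture.

```bash
python3 -m inch '[{"dp":[0,0,-0.015],"turn":[0,0,0],"gripper":0},{"dp":[0,0,-0.02],"turn":[0,0,0],"gripper":0},{"dp":[0,0,-0.015],"turn":[0,0,0],"gripper":0},{"dp":[0.004,-0.014,0],"turn":[0,0,0],"gripper":0},{"dp":[0.004,-0.014,0],"turn":[0,0,0],"gripper":0},{"dp":[0.004,-0.014,0],"turn":[0,0,0],"gripper":0},{"dp":[0.004,-0.014,0],"turn":[0,0,0],"gripper":0},{"dp":[0.004,-0.014,0],"turn":[0,0,0],"gripper":0},{"dp":[0.004,-0.014,0],"turn":[0,0,0],"gripper":0},{"dp":[0,0,0],"turn":[0,0,0],"gripper":0}]'
python3 g.py .4425 .2155 .093
python3 - <<'E'
from rig import eyes
import cv2,numpy as np
w=eyes.camera('wrist');s=eyes.camera('scene')[230:360,370:510]
cv2.imwrite('pics/w2.png',np.hstack([cv2.resize(w,(400,300)),cv2.resize(s,(400,300))])[:,:,::-1])
E
```

```text
time: 4.37
eef_pos: [0.4403, 0.2138, 0.1188]
orientation: [-0.579, -3.085, 0.003]
force: [-0.6, -0.2, 0.3]
finger_gap: 0.0002
grasp_force: 0.0
t 4.37 [0.4403 0.2138 0.1188] gap 0.0002 F [-0.6 -0.2  0.3] dp [-0.0015  0.0025  0.0258]
```

View pics/w2.png

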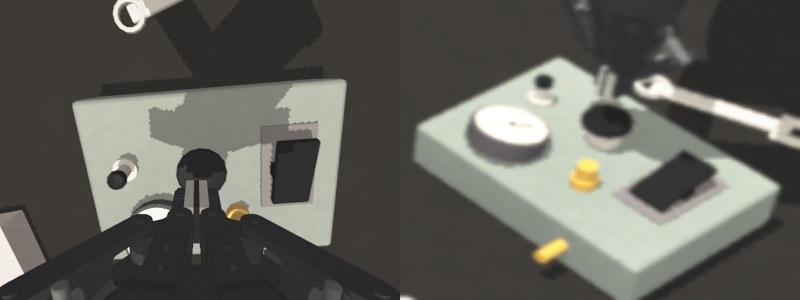

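The rocker has tipped over: its near end is now raised in the scene inset at (670,165). The fingers are above the mushroom head, wrist (200,170). Pushing the valve in.

```bash
python3 -m inch '[{"dp":[-0.0015,0.002,0.01],"turn":[0,0,0],"gripper":0},{"dp":[0,0,0.01],"turn":[0,0,0],"gripper":0},{"dp":[0,0,0.008],"turn":[0,0,0],"gripper":0},{"dp":[0,0,0.004],"turn":[0,0,0],"gripper":0},{"dp":[0,0,0.004],"turn":[0,0,0],"gripper":0},{"dp":[0,0,0.004],"turn":[0,0,0],"gripper":0},{"dp":[0,0,0.003],"turn":[0,0,0],"gripper":0},{"dp":[0,0,0.002],"turn":[0,0,0],"gripper":0},{"dp":[0,0,0],"turn":[0,0,0],"gripper":0},{"dp":[0,0,0],"turn":[0,0,0],"gripper":0}]'
```

```text
time: 5.3
eef_pos: [0.4451, 0.2172, 0.0775]
orientation: [0.578, 3.087, 0.002]
force: [-7.8, -1.5, 28.2]
finger_gap: 0.0004
grasp_force: 13.9
```

The valve is in: tip at 77.5 mm and 28 N. I'll lift and travel to the tall tap.

```bash
python3 -m inch '[{"dp":[0,0,-0.025],"turn":[0,0,0],"gripper":0},{"dp":[0,0,-0.04],"turn":[0,0,0],"gripper":0},{"dp":[0,0,-0.04],"turn":[0,0,0],"gripper":0},{"dp":[0,0,-0.04],"turn":[0,0,0],"gripper":0},{"dp":[-0.0134,-0.031,0],"turn":[0,0,0],"gripper":0},{"dp":[-0.0134,-0.031,0],"turn":[0,0,0],"gripper":0},{"dp":[-0.0134,-0.031,0],"turn":[0,0,0],"gripper":0},{"dp":[-0.0134,-0.031,0],"turn":[0,0,0],"gripper":0},{"dp":[-0.0134,-0.031,0],"turn":[0,0,0],"gripper":0},{"dp":[-0.0134,-0.031,0],"turn":[0,0,0],"gripper":0}]'
python3 -m inch '[{"dp":[-0.0134,-0.031,0],"turn":[0,0,0],"gripper":0},{"dp":[-0.0134,-0.031,0],"turn":[0,0,0],"gripper":0},{"dp":[-0.0134,-0.031,0],"turn":[0,0,0],"gripper":0},{"dp":[-0.0134,-0.031,0],"turn":[0,0,0],"gripper":0},{"dp":[-0.0134,-0.031,0],"turn":[0,0,0],"gripper":0},{"dp":[-0.0134,-0.031,0],"turn":[0,0,0],"gripper":0},{"dp":[0,0,0],"turn":[0,0,0],"gripper":0},{"dp":[0,0,0],"turn":[0,0,0],"gripper":0},{"dp":[0,0,0],"turn":[0,0,0],"gripper":0},{"dp":[0,0,0],"turn":[0,0,0],"gripper":0}]'
python3 g.py .4585 -.1883 .175
```

```text
time: 6.13
eef_pos: [0.4523, 0.0128, 0.219]
orientation: [0.577, 3.088, -0.0]
force: [0.2, 0.1, 0.2]
finger_gap: -0.0002
grasp_force: 0.0
time: 6.97
eef_pos: [0.4602, -0.187, 0.219]
orientation: [-0.576, -3.088, -0.001]
force: [0.4, 0.2, -0.6]
finger_gap: -0.0004
grasp_force: 0.0
t 6.97 [ 0.4602 -0.187   0.219 ] gap -0.0004 F [ 0.4  0.2 -0.6] dp [ 0.0011 -0.0018  0.044 ]
```

```bash
python3 -m inch '[{"dp":[0.001,-0.002,0.01],"turn":[0,0,0],"gripper":0},{"dp":[0,0,0.01],"turn":[0,0,0],"gripper":0},{"dp":[0,0,0.01],"turn":[0,0,0],"gripper":0},{"dp":[0,0,0.01],"turn":[0,0,0],"gripper":0},{"dp":[0,0,0.006],"turn":[0,0,0],"gripper":0},{"dp":[0,0,0],"turn":[0,0,0],"gripper":0},{"dp":[0,0,0],"turn":[0,0,0],"gripper":0},{"dp":[0,0,0],"turn":[0,0,0],"gripper":0},{"dp":[0,0,0],"turn":[0,0,0],"gripper":0},{"dp":[0,0,0],"turn":[0,0,0],"gripper":0}]'
python3 g.py .4585 -.1883 .163
python3 - <<'E'
from rig import eyes
import cv2,numpy as np
w=eyes.camera('wrist');s=eyes.camera('scene')[160:280,230:390]
cv2.imwrite('pics/w3.png',np.hstack([cv2.resize(w,(400,300)),cv2.resize(s,(400,300))])[:,:,::-1])
E
```

```text
time: 7.8
eef_pos: [0.4591, -0.1898, 0.1738]
orientation: [0.577, 3.087, -0.0]
force: [-1.4, -0.7, -0.3]
finger_gap: -0.0001
grasp_force: 0.0
t 7.8 [ 0.4591 -0.1898  0.1738] gap -0.0001 F [-1.4 -0.7 -0.3] dp [0.0011 0.0012 0.0108]
```

View pics/w3.png

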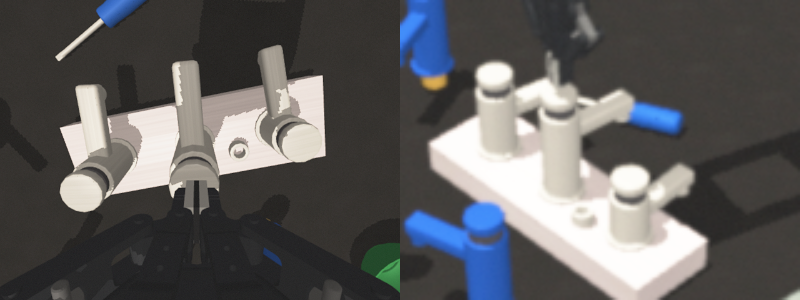

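The fingers are centred just above the middle, tallest tap's head at wrist (194,190). I'll press it down and hold.

```bash
python3 -m inch '[{"dp":[0.001,0.001,0.006],"turn":[0,0,0],"gripper":0},{"dp":[0,0,0.004],"turn":[0,0,0],"gripper":0},{"dp":[0,0,0.003],"turn":[0,0,0],"gripper":0},{"dp":[0,0,0.003],"turn":[0,0,0],"gripper":0},{"dp":[0,0,0.003],"turn":[0,0,0],"gripper":0},{"dp":[0,0,0.002],"turn":[0,0,0],"gripper":0},{"dp":[0,0,0.002],"turn":[0,0,0],"gripper":0},{"dp":[0,0,0.001],"turn":[0,0,0],"gripper":0},{"dp":[0,0,0],"turn":[0,0,0],"gripper":0},{"dp":[0,0,0],"turn":[0,0,0],"gripper":0}]'
```

```text
time: 8.73
eef_pos: [0.459, -0.1885, 0.1529]
orientation: [0.577, 3.085, -0.001]
force: [-6.9, 3.9, 24.3]
finger_gap: -0.0003
grasp_force: 12.5
```

```bash
python3 - <<'E'
from rig import eyes
import cv2,numpy as np
s=eyes.camera('scene');f=lambda a:cv2.resize(a,(400,300))
cv2.imwrite('pics/w4.png',np.hstack([f(s[160:280,230:390]),f(s[230:360,370:510])])[:,:,::-1])
E
python3 -m inch '[{"dp":[0,0,0],"turn":[0,0,0],"gripper":0},{"dp":[0,0,0],"turn":[0,0,0],"gripper":0},{"dp":[0,0,0],"turn":[0,0,0],"gripper":0},{"dp":[0,0,0],"turn":[0,0,0],"gripper":0},{"dp":[0,0,0],"turn":[0,0,0],"gripper":0},{"dp":[0,0,0],"turn":[0,0,0],"gripper":0},{"dp":[0,0,0],"turn":[0,0,0],"gripper":0},{"dp":[0,0,0],"turn":[0,0,0],"gripper":0},{"dp":[0,0,0],"turn":[0,0,0],"gripper":0},{"dp":[0,0,0],"turn":[0,0,0],"gripper":0}]'
```

```text
time: 9.62
eef_pos: [0.4589, -0.1885, 0.1529]
orientation: [0.577, 3.084, -0.001]
force: [-5.0, 2.7, 25.6]
finger_gap: 0.0003
grasp_force: 12.4
```

View pics/w4.png

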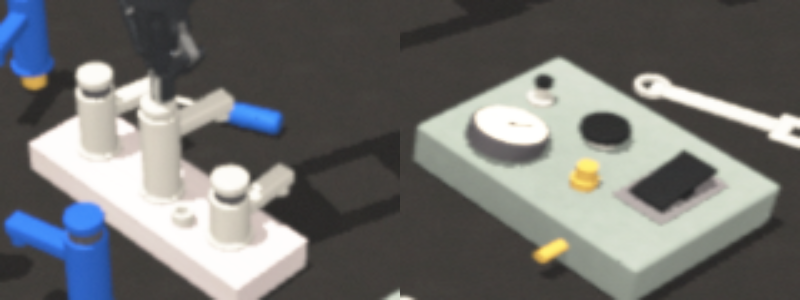

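The tall tap's head is down at (160,105), with the tap upright. The valve is in at (605,128), the rocker is over at (670,185), and the loose parts in these crops (fitting, aerator, wrench) are undisturbed.

```bash
python3 -c "
from rig import hand_in
print(hand_in())"
```

```text
the job is handed in; nothing more can be done
None
```

I pressed the rocker fully over, then the valve fully in, and handed the job in at about 9.6 s with the fingers still holding the tallest tap's head fully down at about 25 N; the judge's result was not shown.

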